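# Eject the tea canister and unscrew its cap

## Robot

A 7-joint arm with a two-finger parallel gripper is mounted at the origin on the work surface. World frame = base frame: x ahead of the robot, y to its left, z up, the work surface at z = 0. Lengths are in m, angles in rad, forces in N, time in s.
With the tool pointing down it reaches from about 0.425 to 1.025 m from the base axis. Payload 9.4 kg.
Tool frame: the origin (TCP) lies at the very end of the fingers, on their centre line; the grasp point (between the pads) lies 19 mm behind it (robot.grip_depth is the distance from the TCP to the grasp point, in m); z points along the fingers, y is the direction in which the jaws open and shut (so a half turn about z gives the same grasp; the last joint's range is limited). The gripper opens to 85 mm and grips with 20 to 120 N. Pads are 22 mm wide; open, the fingers measure 114 mm over their backs; the gripper's body (76 mm by 85 mm) begins 54 mm behind the grasp point. The pads swing forward as they close: fully open they stand 13 mm farther back than shut.
Start: joints at [-1.305, 0.599, -0.003, 1.599, 0.002, 0.943, -0.08], TCP at [0.244, 0.683, 0.231] pointing down, gripper open.
Joint ranges: [-2.57, 2.57], [-0.35, 1.97], [-1.29, 1.29], [0.11, 2.56], [-1.05, 4.19], [0.11, 1.86], [-2.63, 2.63]. Speed limits (rad/s): [2.22, 2.22, 3.01, 3.01, 3.14, 3.14, 3.14].

## Interface

Orientations are given as a unit quaternion [x, y, z, w].
In Python, from plant import robot gives the robot as it stands.
- The arm moves only by the tool arm_command, never from a script. Its argument "deltas" is one flat list of numbers, 7 for each row, row after row: the shift along the world's x, y, z in units of 30 mm (1.0 is 30 mm), then the turn, a rotation vector about the world's x, y, z in units of 6 degrees (1.0 is 6 degrees), then the gripper command: -1 is shut, 1 is fully open, values between are in proportion. A call has 1 to 20 rows; each row shifts and turns the commanded pose from where the row before left it; what a row does not reach is not made up. A row lasts 1/10 s, in which the tool goes at most 50 mm and 8.59 degrees, less where a joint would pass 70% of its speed; a pose out of reach is approached as far as the arm can. A call is refused whole if a number of a shift passes 1 or a number of a turn 1, either way. A call with a gripper value outside its range is refused whole. The fingers move at their own pace and stop on an object; "force" is the grip in N (left out, the last holds). Time passes only in rows, so rows that do not move let the fingers close. It gives the time, the measured TCP pose, the force and the opening at its end, in the units of the state.
- robot.get_obs(): the state, without advancing time (a new reading comes with each control period).
- robot.capture(name): name is "side" or "top" or "wrist"; returns (picture, depth): 420x560x3 uint8, blue, green, red; 420x560 float32, m along the optical axis (not along the pixel's ray), 0 where there is no reading.
- robot.camera_model(name): a dict with "fov_y" (degrees; the focal length in pixels is half the picture's height over the tangent of half this angle, whatever the lens; pixels are square), "cx", "cy" (the principal point, pixels), "R" (3x3) and "t" (3): a world point X has camera coordinates R X + t; the wrist camera has in their place "mount" (4x4, takes a point from camera to tool coordinates, whose origin is the TCP and whose axes are the flange's). Camera axes: x right, y down, z forward; pixel columns grow to the right and rows downward; lengths in m; the calibration is good to about 2 mm. The wrist camera is an equidistant fisheye: a pixel r from the principal point sees the ray r / f radians off the axis. A picture is of the moment at which its call begins: read the wrist's pose just before it. camera_model takes no time and is no camera call.
- robot.sign_off(): hands the job in, once; it reports no verdict.
Trained networks look in the newest picture that a camera, given by its name, has taken for a name from the list of things; names that differ only in an ending like _2 or _b are one class to them, and where a whole thing is asked for, a point or a joint stands for the part that bears it (a point fixed in the world has none). Each returns a list of dicts, best first, with "confidence" (0 to 1); they miss things now and then, are a little off and sometimes report something else, mostly with a low value. They report only what shows in the picture. A call takes as long as a camera call.
- robot.spot_in(camera, name): "box" ([left, top, right, bottom] in pixels, round what is visible of it).
- robot.landmark_of(camera, name): "at" ([column, row] in pixels: a listed point, or the origin of a listed thing).
The state is a dict: "time": time; "joints": joint angles; "qd": joint speeds; "effort": joint torques, N m; "tcp_pos": TCP position; "eef_rot": TCP orientation; "contact_force": force on the tool from outside, world axes, zero at the start; "wrist_torque": the same for the moment, N m; "opening": finger opening in m.
Only numpy, scipy, OpenCV 4.12 (cv2) and the standard library are available. Lean on these libraries where they do the work, as an engineer would, in place of code of your own. Each camera call takes 0.05 s, during which the arm holds its last target.

## Task

Push the wooden caddy's sprung ejector post all the way, so that the square steel tea canister slides out from under the hood to the caddy's open end. Leave the canister standing there, braced by the rails, unscrew its tight round cap anticlockwise until the threads let go, then lift only the cap straight off and finish holding it in the gripper, level and still, a finger's breadth or two above the open neck and centred over it. Do not force the cap, and leave the teapot, cups, remote and candy box as they are.

Things in the scene. Friction and masses are not known exactly. Their poses are not given: they have to be found in the camera images.
- caddy: Pale wooden caddy fixed to the cabinet top: a channel 67 mm wide, its floor 8 mm up, between two rails 8 mm thick and 50 mm high. Origin on the cabinet top under the channel's centre line; x runs along the channel, the way the canister is pushed out; z up. It spans x -100 to +80 mm, y -42 to +42 mm.
- hood_edge (a point): Middle of the top front edge of the caddy's hood, at caddy x = -30 mm, 124 mm up. The hood covers x -90 to -30 mm: two lips (underside 116 mm up) overhang the rear half of the canister's cap, with an open gap 20 mm wide between them along the middle. In front of this edge the channel is open above its rails.
- stop_face (a point): Middle of the upper inner edge of the 30 mm high stop that closes the caddy's front end, at caddy x = 72 mm.
- ejector (a joint): Travel in m of the caddy's black sprung ejector slide: 0 at rest at the rear, 0.075 pushed fully along the caddy's +x. Its spring (2 N at rest, 6 N at full travel) runs it back when let go; pushing the canister takes 5 to 12 N in all. At full travel the canister's centre is at caddy x = 35 mm, 65 mm in front of the hood.
- post_top (a point): Centre of the top of the ejector's upright post, which moves with the slide; 163 mm above the cabinet top. The post is 10 mm thick along the caddy's x and 14 mm wide along its y, and stands up through the gap in the hood, 39 mm of it above the hood. At rest it is at caddy x = -77 mm, y = 0.
- canister: Square steel tea canister, 64 x 64 x 70 mm, about 0.3 kg, loose in the caddy's channel with 1.5 mm play each side, which keeps it from turning. Origin at the centre of its underside, x along the caddy's x, z up. It bears a round neck 36 mm across (44 mm over the short lug threads).
- neck (a point): Centre of the rim of the canister's neck, 96 mm above its underside. In the neck sits a sprung rubber seal, its top 5 mm above the rim once the cap is off, that presses the cap up with about 15 N and so makes it tight.
- cap: Round ribbed steel screw cap, 54 mm across, 30 mm high, 80 g; origin at the centre of its lower edge, z up. Closed, that edge is 73 mm above the canister's underside (81 mm above the cabinet top) and 3 mm above its shoulder. It must rise 9 mm to pass the threads and 28 mm to clear neck and seal.
- cap_top (a point): Centre of the cap's top, with the cap's axes. Anticlockwise from above (+z) unscrews, at 0.2 to 0.6 Nm. Yaw of cap relative to canister: 0 fully tight, starts at 0 to 0.17 rad, threads let go at about 1.0, a stop blocks at about 1.48; at 1.25 it lifts freely (the seal then pushes it up 2 mm). The threads are level: no rise in turning.
- teapot: White ceramic teapot, 170 mm long over spout and handle, 115 mm high, loose; origin at the centre of its underside. A bystander.
- cup_a: Small glass cup, 48 mm across the rim, 48 mm high, loose, on the green tray; origin at the centre of its underside. A bystander.
- cup_b: Small glass cup, 48 mm across the rim, 48 mm high, loose, on the green tray; origin at the centre of its underside. A bystander.
- cup_c: Small glass cup, 48 mm across the rim, 48 mm high, loose, beside the caddy, on its +y side; origin at the centre of its underside. A bystander.
- cup_d: Small glass cup, 48 mm across the rim, 48 mm high, loose, beside the caddy, on its -y side; origin at the centre of its underside. A bystander.
- remote: Black remote control lying flat, 155 x 45 x 20 mm, loose; origin at the centre of its underside, its x along its length. A bystander.
- tray: Green melamine tray fixed on the cabinet top, 200 x 280 x 18 mm; origin at the centre of its underside. A bystander.
- candy_box: Red plastic candy box fixed on the cabinet top, 150 x 200 x 60 mm; origin at the centre of its underside. A bystander.
- candy_lid_handle (a point): Knob on the flap lid of the red candy box; the lid is hinged on the box's far (+x) edge, stands half raised, stays where it is left, and reaches up to about 200 mm above the cabinet top. A bystander.

How it is judged:
By the outcome, as a careful person would: the job done as asked, in the order asked, and still so for the second after the job is handed in, while the arm keeps its last pose, push and grip.
It also fails if it takes over 45 s, if anything falls off the work surface, if the arm or the gripper's body presses on something with over 40 N, if the wrist force passes 120 N, or if a joint passes its speed limit or range.

## Working session

There is one attempt and no reset: what is moved stays moved. The work goes in short steps, Python scripts to look and compute and a tool call to move; the robot and the scene stay as the last step left them, time stands still between calls to the robot, and variables do not carry over. Pictures are saved under pics/ and viewed, and the job is handed in when it is done.

Besides the shell and the picture viewer there is one more tool, called by a JSON object that holds its "name" and its "arguments", one argument or row to a line. arm_command: Moves the arm, as the interface text tells. Its arguments: {"type":"object","properties":{"deltas":{"type":"array","items":{"type":"number"}},"force":{"type":"number"}},"required":["deltas"]}

```bash
ls; mkdir -p pics; python3 - <<'E'
from plant import robot
import cv2
o=robot.get_obs(); print(o)
for n in ("side","top"):
    p,d=robot.capture(n); cv2.imwrite(f"pics/{n}0.png",p)
    m=robot.camera_model(n); print(n,m)
    for t in ["caddy","hood_edge","stop_face","post_top","cap_top","canister","teapot","cup_a","remote","candy_lid_handle"]:
        print(t,robot.landmark_of(n,t)[:4])
print(robot.get_obs()['time'])
E
```

```text
pics
{'time': 0.0, 'joints': array([-1.30466881,  0.6001365 , -0.00255066,  1.60016086,  0.0018137 ,
        0.94289568, -0.07981008]), 'qd': array([ 6.91075501e-04, -7.58419089e-04, -9.90422032e-04, -5.71263551e-04,
       -5.29535026e-04, -4.02232115e-04, -9.54964345e-05]), 'effort': array([-8.57328450e-04, -7.76437640e+01,  1.56398524e+00, -2.58018064e+01,
        1.21495948e-02,  9.09493159e-03,  1.66884115e-05]), 'tcp_pos': array([0.24356131, 0.68234417, 0.23039757]), 'eef_rot': array([ 1.70544634e-01,  9.85349628e-01, -7.96877180e-04, -6.03438914e-05]), 'contact_force': array([0.00110063, 0.2671681 , 0.03221309]), 'wrist_torque': array([ 0.06711051, -0.04471477,  0.06172525]), 'opening': 0.08540391117880379}
side {'fov_y': 52.57014535968708, 'cx': 282.38464559835506, 'cy': 210.51033550771618, 'R': array([[-0.99925168, -0.03307971, -0.02004525],
       [-0.01086839,  0.73749484, -0.67526531],
       [ 0.03712085, -0.67454214, -0.73730248]]), 't': array([0.54255688, 0.09409109, 1.30090581])}
caddy [{'at': [276.9, 240.3], 'confidence': 0.94}]
hood_edge [{'at': [277.2, 224.9], 'con
[... 1237 characters left out ...]
nce': 0.46}]
post_top [{'at': [250.1, 213.6], 'confidence': 0.55}, {'at': [260.5, 214.6], 'confidence': 0.23}]
cap_top [{'at': [260.7, 210.0], 'confidence': 0.67}, {'at': [262.8, 209.4], 'confidence': 0.62}]
canister [{'at': [260.0, 213.3], 'confidence': 0.42}]
teapot [{'at': [178.0, 176.4], 'confidence': 0.9}, {'at': [155.6, 257.6], 'confidence': 0.67}, {'at': [261.9, 214.3], 'confidence': 0.33}]
cup_a [{'at': [129.7, 266.4], 'confidence': 0.67}, {'at': [291.7, 245.2], 'confidence': 0.59}, {'at': [265.5, 187.5], 'confidence': 0.53}, {'at': [173.5, 269.8], 'confidence': 0.48}]
remote [{'at': [399.0, 255.0], 'confidence': 0.57}]
candy_lid_handle [{'at': [414.4, 187.2], 'confidence': 0.7}]
1.1
```

View pics/side0.png

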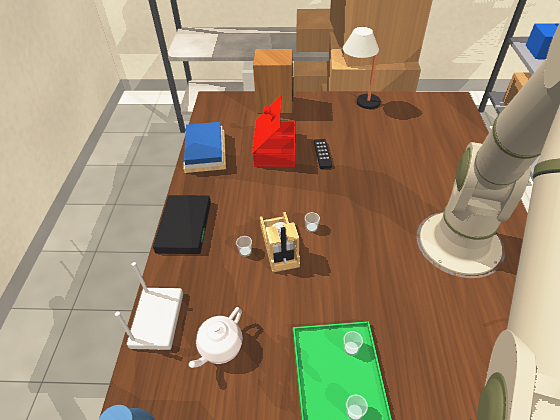

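View pics/top0.png

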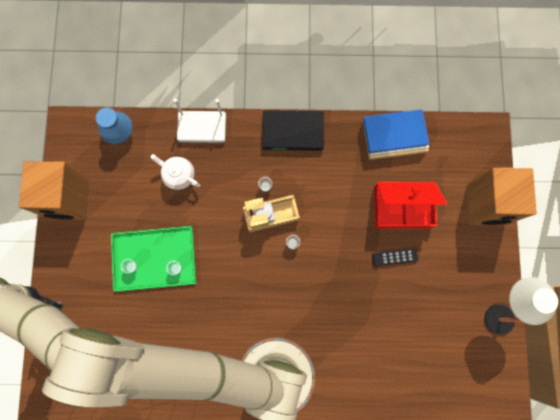

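The side view shows the caddy at about (281,243) with the black post towards the camera and the open end facing away. In the top view the caddy is at (271,213), with the hood and post on the left and the stop on the right, so its +x points along world −y. A cup stands on each side of it, and the teapot, tray, remote and candy box are well clear.

```bash
cat > h.py <<'E'
from plant import robot
import numpy as np, cv2
from scipy.spatial.transform import Rotation as Ro
def foc(m): return 210/np.tan(np.radians(m['fov_y']/2))
def ray(n,px,obs=None):
    m=robot.camera_model(n); f=foc(m); u=(px[0]-m['cx']); v=(px[1]-m['cy'])
    if n!='wrist':
        d=np.array([u/f,v/f,1]); R=m['R']; return -R.T@m['t'], R.T@d
    r=np.hypot(u,v)+1e-9; th=r/f
    d=np.array([np.sin(th)*u/r,np.sin(th)*v/r,np.cos(th)])
    M=m['mount']; Rt=Ro.from_quat(obs['eef_rot']).as_matrix()
    return Rt@M[:3,3]+obs['tcp_pos'], Rt@M[:3,:3]@d
def atz(n,px,z,obs=None):
    o,d=ray(n,px,obs); return o+d*(z-o[2])/d[2]
def proj(n,X,obs=None):
    m=robot.camera_model(n); f=foc(m)
    if n!='wrist':
        c=m['R']@X+m['t']; return np.array([m['cx']+f*c[0]/c[2],m['cy']+f*c[1]/c[2]])
    Rt=Ro.from_quat(obs['eef_rot']).as_matrix(); p=Rt.T@(np.asarray(X)-obs['tcp_pos'])
    M=m['mount']; c=M[:3,:3].T@(p-M[:3,3]); th=np.arctan2(np.hypot(c[0],c[1]),c[2]); r=np.hypot(c[0],c[1])+1e-9
    return np.array([m['cx']+f*th*c[0]/r,m['cy']+f*th*c[1]/r])
E
python3 - <<'E'
from h import *
np.set_printoptions(precision=4,suppress=True)
for t,px,z in [("hood",[267.6,208.7],.124),("stop",[292.2,207],.03),("post",[250.1,213.6],.163),("cap",[260.7,210],.111),("cupA",[291.7,245.2],0),("cupB",[265.5,187.5],0),("teapot",[178,176.4],0)]:
    print(t,atz("top",px,z))
for t,px,z in [("hood",[277.2,224.9],.124),("stop",[272.1,219.1],.03),("post",[283.3,229.3],.163),("cupA",[310,227],0),("cupB",[243,251.5],0)]:
    print("s",t,atz("side",px,z))
for n in("side","top"):
    p=cv2.imread(f"pics/{n}0.png"); c=p[170:290,210:350]; cv2.imwrite(f"pics/{n}0c.png",cv2.resize(c,None,fx=5,fy=5,interpolation=cv2.INTER_CUBIC))
print(robot.camera_model("wrist"))
E
```

```text
hood [0.5494 0.0331 0.124 ]
stop [ 0.5749 -0.0511  0.03  ]
post [0.5251 0.0883 0.163 ]
cap [0.5472 0.0561 0.111 ]
cupA [ 0.4445 -0.0514  0.    ]
cupB [0.6503 0.0439 0.    ]
teapot [0.6864 0.3578 0.    ]
s hood [0.5535 0.049  0.124 ]
s stop [ 0.5766 -0.055   0.03  ]
s post [0.534  0.0975 0.163 ]
s cupA [ 0.4568 -0.0498  0.    ]
s cupB [0.661  0.0509 0.    ]
{'fov_y': 65.70646984690485, 'cx': 287.7676639956261, 'cy': 208.64159996195582, 'mount': array([[-0.0004, -0.9497, -0.3132,  0.0808],
       [ 1.    , -0.0004,  0.    , -0.0006],
       [-0.0002, -0.3132,  0.9497, -0.1421],
       [ 0.    ,  0.    ,  0.    ,  1.    ]])}
```

View pics/top0c.png

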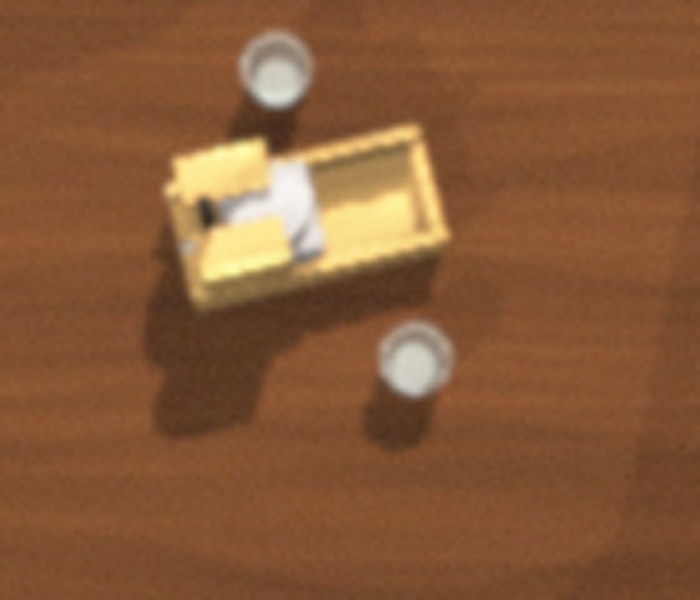

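View pics/side0c.png

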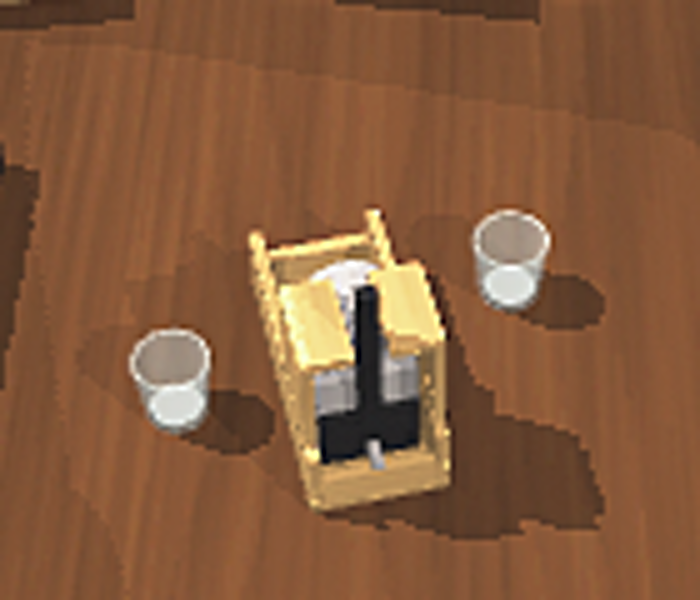

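{"name": "arm_command", "arguments": {
  "deltas": [0.2,-0.6,0.6,0,0,-0.38,-1,0.44,-1,0.5,0,0,-0.38,-1,0.44,-1,0.5,0,0,-0.38,-1,0.44,-1,0.1,0,0,-0.38,-1,0.44,-1,0,0,0,-0.38,-1,0.44,-1,0,0,0,-0.38,-1,0.44,-1,0,0,0,-0.38,-1,0.44,-1,0,0,0,-0.38,-1,0.44,-1,0,0,0,-0.38,-1,0.44,-1,0,0,0,-0.38,-1,0.44,-1,0,0,0,-0.38,-1,0.44,-1,0,0,0,-0.38,-1,0.44,-1,0,0,0,-0.38,-1,0.44,-1,0,0,0,-0.38,-1,0.44,-1,0,0,0,-0.38,-1,0.44,-1,0,0,0,-0.38,-1,0.44,-1,0,0,0,-0.38,-1,0.44,-1,0,0,0,-0.38,-1,0.44,-1,0,0,0,-0.38,-1,0.44,-1,0,0,0,-0.38,-1],
  "force": 40
}}

```text
time: 3.1
tcp_pos: [0.501, 0.0936, 0.2826]
eef_rot: [0.54, 0.842, 0.0, 0.0]
contact_force: [0.9, 0.9, -0.8]
opening: -0.0002
```

{"name": "arm_command", "arguments": {
  "deltas": [0.44,-1,0,0,0,-0.38,-1,0.44,-1,0,0,0,-0.38,-1,0.44,-1,0,0,0,-0.38,-1,0.44,-1,0,0,0,-0.38,-1,0.3,-0.5,0,0,0,0,-1,0,0,0,0,0,0,-1,0,0,0,0,0,0,-1]
}}

```text
time: 3.8
tcp_pos: [0.5621, -0.04, 0.2821]
eef_rot: [0.604, 0.797, -0.0, -0.0]
contact_force: [-0.3, 0.2, -0.7]
opening: 0.0
```

```bash
python3 - <<'E'
from h import *
np.set_printoptions(precision=4,suppress=True)
o=robot.get_obs(); print(o['time'],o['tcp_pos'],o['eef_rot'],o['contact_force'],o['opening'],o['joints'])
p,d=robot.capture("wrist"); cv2.imwrite("pics/w1.png",p); np.save("w1d.npy",d); import pickle; pickle.dump(o,open("w1o.pkl","wb"))
for t,z in [("hood_edge",.124),("stop_face",.03),("post_top",.163),("cap_top",.111)]:
    for r in robot.landmark_of("wrist",t)[:2]: print(t,r,atz("wrist",r['at'],z,o))
E
```

```text
3.8 [ 0.5621 -0.04    0.2821] [ 0.6045  0.7966 -0.     -0.0002] [-0.3254  0.2135 -0.6613] 4.998460860134913e-05 [-0.3149  0.3643  0.3911  1.9337 -0.1778  0.8773  0.4399]
hood_edge {'at': [298.8, 100.9], 'confidence': 0.69} [0.5484 0.0435 0.124 ]
stop_face {'at': [293.6, 182.4], 'confidence': 0.96} [ 0.5725 -0.053   0.03  ]
post_top {'at': [302.4, 42.2], 'confidence': 0.92} [0.5371 0.0895 0.163 ]
cap_top {'at': [293.5, 97.3], 'confidence': 0.64} [0.543  0.0457 0.111 ]
```

View pics/w1.png

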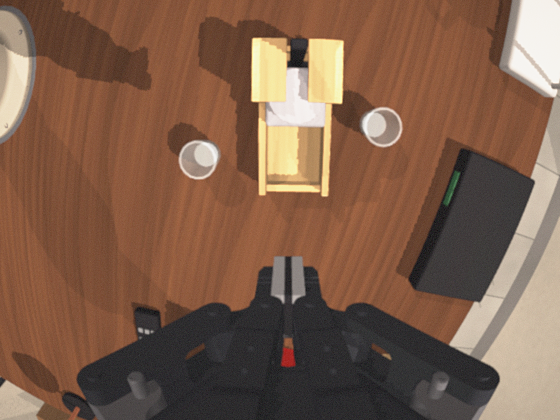

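The wrist view shows the caddy upright in the frame: post top at about (300,45), hood front edge at (297,102), stop at (293,190). Cups are at (200,158) and (382,127). I'll enlarge it and fit the caddy's pose.

```bash
python3 - <<'E'
import cv2
p=cv2.imread("pics/w1.png")[25:205,235:365]; cv2.imwrite("pics/w1c.png",cv2.resize(p,None,fx=4,fy=3.3,interpolation=cv2.INTER_CUBIC)) if 0 else cv2.imwrite("pics/w1c.png",cv2.resize(p,None,fx=3.3,fy=3.3,interpolation=cv2.INTER_CUBIC))
E
```

```text
(no output)
```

View pics/w1c.png

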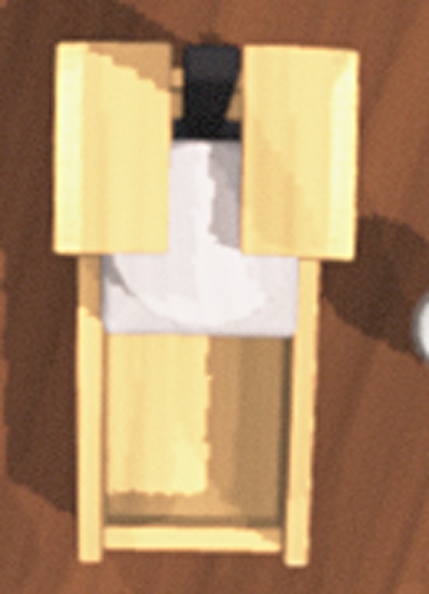

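```bash
python3 - <<'E'
from h import *
import pickle
from scipy.optimize import least_squares
o=pickle.load(open("w1o.pkl","rb"))
P=[(-.03,-.042,.124,251.1,101.7),(-.03,.042,.124,343.2,102.9),(-.09,-.042,.124,252.3,37.7),(-.09,.042,.124,343.8,40.2),(.08,-.042,.05,258.9,194.7),(.08,.042,.05,328,196.2)]
def W(q,x,y,z): c,s=np.cos(q[2]),np.sin(q[2]); return np.array([q[0]+c*x-s*y,q[1]+s*x+c*y,z+(q[3] if len(q)>3 else 0)])
def f(q): return np.concatenate([proj("wrist",W(q,*a[:3]),o)-a[3:] for a in P])
for q0 in ([.556,.01,np.radians(-75)],[.556,.01,np.radians(-75),0.]):
    r=least_squares(f,q0); q=r.x
    print(q[:2],np.degrees(q[2]),q[3:],r.fun.round(1))
q=r.x
q=least_squares(f,[.556,.01,np.radians(-75)]).x; np.save("q.npy",q)
print("post",W(q,-.077,0,.163),"cap end",W(q,.035,0,.111),"hood",W(q,-.03,0,.124),"stop",W(q,.072,0,.03))
for n in("top","side"): print(n,[proj(n,W(q,*a)).round(1) for a in [(-.03,0,.124),(.072,0,.03),(-.077,0,.163)]])
E
```

```text
[0.55485544 0.01341576] -75.25629660856217 [] [-0.  -0.3 -0.2  0.4 -0.5 -0.   0.6 -0.3 -0.3  0.4  0.5 -0.1]
[0.554876   0.01343957] -75.2578594877738 [-0.00110165] [ 0.1 -0.3 -0.3  0.4 -0.3  0.2  0.4 -0.1 -0.2  0.1  0.4 -0.4]
post [0.53525927 0.08788045 0.163     ] cap end [ 0.56376279 -0.02043183  0.111     ] hood [0.54722057 0.04242798 0.124     ] stop [ 0.57317913 -0.05621356  0.03      ]
top [array([264.7, 209.3]), array([293.7, 207.5]), array([250.3, 210.5])]
side [array([279.5, 223.1]), array([273.2, 218.8]), array([283. , 226.5])]
```

{"name": "arm_command", "arguments": {
  "deltas": [-0.2,0.91,0,0,0,-0.14,-1,-0.2,0.92,0,0,0,0,-1,-0.2,0.92,0,0,0,0,-1,-0.2,0.92,0,0,0,0,-1,-0.2,0.92,0,0,0,0,-1,-0.2,0.92,-0.3,0,0,0,-1,0,0,-0.9,0,0,0,-1,0,0,-0.9,0,0,0,-1,0,0,-0.9,0,0,0,-1,0,0,-0.9,0,0,0,-1,0,0,-0.9,0,0,0,-1,0,0,0,0,0,0,-1,0,0,0,0,0,0,-1]
}}

```text
time: 5.35
tcp_pos: [0.5262, 0.1253, 0.1386]
eef_rot: [0.61, 0.792, -0.0, -0.0]
contact_force: [-0.4, -0.2, -0.1]
opening: -0.0
```

```bash
python3 - <<'E'
from h import *
np.set_printoptions(precision=4,suppress=True)
o=robot.get_obs(); print(o['time'],o['tcp_pos'],o['contact_force'],o['joints'])
q=np.load("q.npy");c,s=np.cos(q[2]),np.sin(q[2]);d=o['tcp_pos'][:2]-q[:2];print("caddy",c*d[0]+s*d[1],-s*d[0]+c*d[1])
p,d=robot.capture("wrist"); cv2.imwrite("pics/w2.png",p)
E
```

```text
5.35 [0.5262 0.1253 0.1386] [-0.4146 -0.2028 -0.0982] [-0.5294  0.526   0.2733  2.1173 -0.2706  0.5314  0.2019]
caddy -0.11552815564095426 0.0007526887532791522
```

View pics/w2.png

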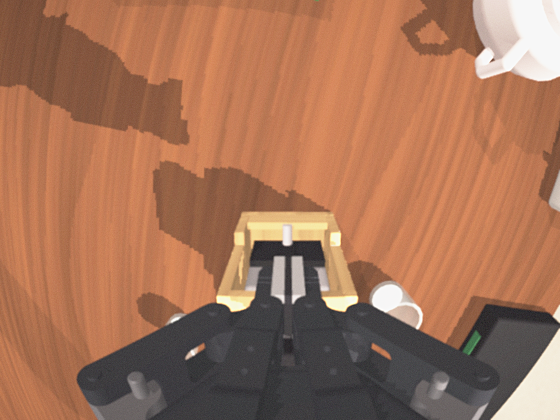

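{"name": "arm_command", "arguments": {
  "deltas": [0.085,-0.322,0,0,0,0,-1,0.085,-0.322,0,0,0,0,-1,0.085,-0.322,0,0,0,0,-1,0.085,-0.322,0,0,0,0,-1,0.085,-0.322,0,0,0,0,-1]
}}

```text
time: 5.9
tcp_pos: [0.5395, 0.0772, 0.1392]
eef_rot: [0.61, 0.792, 0.001, -0.0]
contact_force: [-2.4, 8.0, 6.2]
opening: -0.0003
```

{"name": "arm_command", "arguments": {
  "deltas": [0.085,-0.322,0,0,0,0,-1,0.085,-0.322,0,0,0,0,-1,0.085,-0.322,0,0,0,0,-1,0.068,-0.258,0,0,0,0,-1,0,0,0,0,0,0,-1]
}}

```text
time: 6.4
tcp_pos: [0.5494, 0.0396, 0.1392]
eef_rot: [0.61, 0.792, 0.001, 0.0]
contact_force: [-0.9, 5.0, 4.1]
opening: 0.0001
```

{"name": "arm_command", "arguments": {
  "deltas": [0.026,-0.097,0,0,0,0,-1,0.026,-0.097,0,0,0,0,-1,0,0,0,0,0,0,-1]
}}

```text
time: 6.7
tcp_pos: [0.5506, 0.0351, 0.1391]
eef_rot: [0.61, 0.792, 0.001, -0.0]
contact_force: [-1.4, 7.0, 5.7]
opening: 0.0002
```

{"name": "arm_command", "arguments": {
  "deltas": [0.021,-0.08,0,0,0,0,-1,0,0,0,0,0,0,-1]
}}

```text
time: 6.9
tcp_pos: [0.5511, 0.033, 0.1391]
eef_rot: [0.61, 0.793, 0.001, -0.001]
contact_force: [-1.7, 7.8, 4.8]
opening: -0.0001
```

```bash
python3 - <<'E'
from h import *
np.set_printoptions(precision=4,suppress=True)
o=robot.get_obs(); print(o['time'],o['tcp_pos'],o['contact_force'])
q=np.load("q.npy");c,s=np.cos(q[2]),np.sin(q[2]);d=o['tcp_pos'][:2]-q[:2];print("caddy",c*d[0]+s*d[1],-s*d[0]+c*d[1])
p,d=robot.capture("top"); cv2.imwrite("pics/t2.png",cv2.resize(p[170:260,220:320],None,fx=6,fy=6,interpolation=cv2.INTER_CUBIC))
E
```

```text
6.9 [0.5511 0.033  0.1391] [-1.7368  7.8174  4.8178]
caddy -0.019913072054917803 0.0013707403041007425
```

View pics/t2.png

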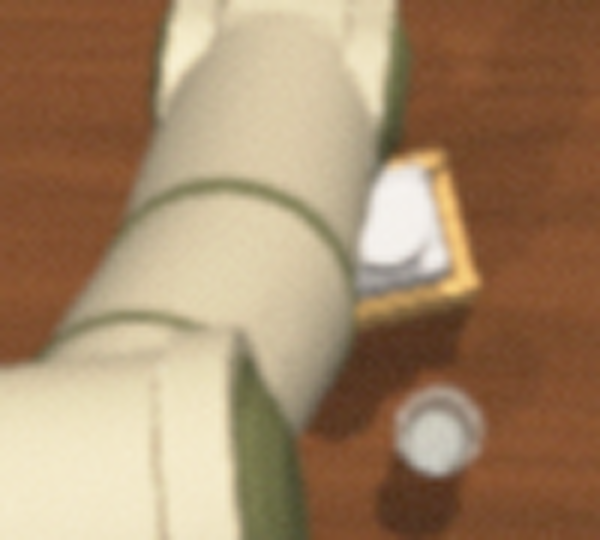

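The canister (white cap, grey shoulder at about (400,230)) now sits at the stop end. I'll creep on until the force rises, which marks full travel.

{"name": "arm_command", "arguments": {
  "deltas": [0.017,-0.064,0,0,0,0,-1,0,0,0,0,0,0,-1]
}}

```text
time: 7.15
tcp_pos: [0.5515, 0.0314, 0.1391]
eef_rot: [0.61, 0.793, 0.001, -0.001]
contact_force: [-3.2, 8.5, 5.8]
opening: -0.0
```

{"name": "arm_command", "arguments": {
  "deltas": [0.017,-0.064,0,0,0,0,-1,0,0,0,0,0,0,-1]
}}

```text
time: 7.35
tcp_pos: [0.5516, 0.0312, 0.1391]
eef_rot: [0.609, 0.793, 0.002, -0.002]
contact_force: [-4.6, 14.3, 9.2]
opening: 0.0004
```

Full travel is confirmed: the TCP is at caddy x = −18 mm, as predicted, and the force rose without further motion. Next I back off gently and go over the cap.

{"name": "arm_command", "arguments": {
  "deltas": [-0.09,0.33,0,0,0,0,-1,-0.165,0.63,0,0,0,0,-1,-0.165,0.63,0,0,0,0,-1,-0.165,0.63,0,0,0,0,-1,-0.165,0.63,0,0,0,0,-1,-0.1,0.4,0,0,0,0,-1,0,0,1,0,0,0,-1,0,0,1,0,0,-0.9,1,0,0,1,0,0,-0.9,1,0,0,1,0,0,-0.9,1,0.24,-0.96,0,0,0,-0.9,1,0.24,-0.96,0,0,0,-0.9,1,0.24,-0.96,0,0,0,-0.9,1,0.24,-0.96,0,0,0,-0.9,1,0.24,-0.96,0,0,0,0,1,0,0,0,0,0,0,1,0,0,0,0,0,0,1]
}}

```text
time: 9.05
tcp_pos: [0.5623, -0.0199, 0.2584]
eef_rot: [0.835, 0.551, -0.0, 0.0]
contact_force: [-0.3, 1.5, 0.8]
opening: 0.0857
```

```bash
python3 - <<'E'
from h import *
import pickle
np.set_printoptions(precision=4,suppress=True)
o=robot.get_obs(); print(o['time'],o['tcp_pos'],o['eef_rot'],o['contact_force'],o['joints'],o['opening'])
p,d=robot.capture("wrist"); cv2.imwrite("pics/w3.png",p); pickle.dump(o,open("w3o.pkl","wb"))
for t,z in [("cap_top",.111),("hood_edge",.124),("stop_face",.03)]:
    for r in robot.landmark_of("wrist",t)[:2]: print(t,r,atz("wrist",r['at'],z,o))
q=np.load("q.npy");c,s=np.cos(q[2]),np.sin(q[2]); print("exp cap",proj("wrist",[.56376,-.02043,.111],o))
E
```

```text
9.05 [ 0.5623 -0.0199  0.2584] [ 0.8345  0.5509 -0.      0.0001] [-0.2513  1.4636  0.7865] [-0.4691  0.4159  0.5689  1.9703 -0.2971  0.8373 -0.1415] 0.0856597936977686
cap_top {'at': [285.8, 195.1], 'confidence': 0.55} [ 0.5593 -0.0213  0.111 ]
hood_edge {'at': [246.4, 135.0], 'confidence': 0.57} [0.5511 0.0443 0.124 ]
exp cap [289.8443 192.4764]
```

View pics/w3.png

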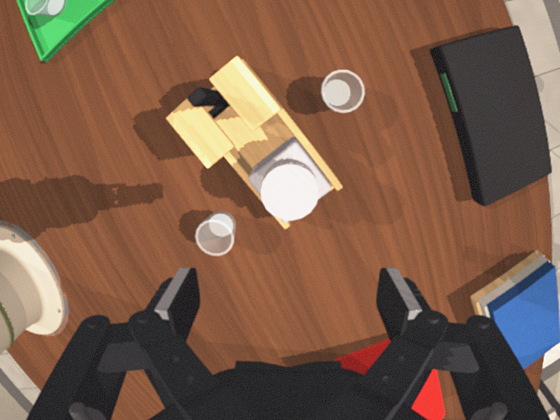

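The cap shows as a white disc centred near (290,190), against a predicted (290,192). The post is back under the hood at (210,97), and the canister is at the stop end. I'll measure the disc more precisely.

```bash
python3 - <<'E'
from h import *
import pickle
o=pickle.load(open("w3o.pkl","rb")); p=cv2.imread("pics/w3.png")
m=((p.min(2)>205)).astype(np.uint8); m[:150]=0;m[230:]=0;m[:,:245]=0;m[:,335:]=0
cs,_=cv2.findContours(m,0,1); c=max(cs,key=cv2.contourArea); print(cv2.minEnclosingCircle(c),cv2.fitEllipse(c))
q=np.load("q.npy")
# predicted outline of cap top circle
t=np.linspace(0,2*np.pi,40); z=.111
for cxy in [(.56376,-.02043)]:
    pts=np.array([proj("wrist",[cxy[0]+.027*np.cos(a),cxy[1]+.027*np.sin(a),z],o) for a in t]).astype(np.float32); print(cv2.fitEllipse(pts))
    im=cv2.resize(p[140:240,240:340],None,fx=6,fy=6,interpolation=cv2.INTER_CUBIC)
    cv2.polylines(im,[((pts-[240,140]+.5)*6).astype(int)],True,(0,0,255),1); cv2.imwrite("pics/w3c.png",im)
for e in [cv2.fitEllipse(c)[0],cv2.minEnclosingCircle(c)[0]]: print(atz("wrist",e,z,o))
E
```

```text
((292.66070556640625, 185.53848266601562), 36.503902435302734) ((291.8659362792969, 187.82925415039062), (61.24102020263672, 64.91002655029297), 16.056245803833008)
((289.8282470703125, 191.80885314941406), (56.27993392944336, 58.373104095458984), 88.72073364257812)
[ 0.56720505 -0.01708136  0.111     ]
[ 0.56872352 -0.01536686  0.111     ]
```

View pics/w3c.png

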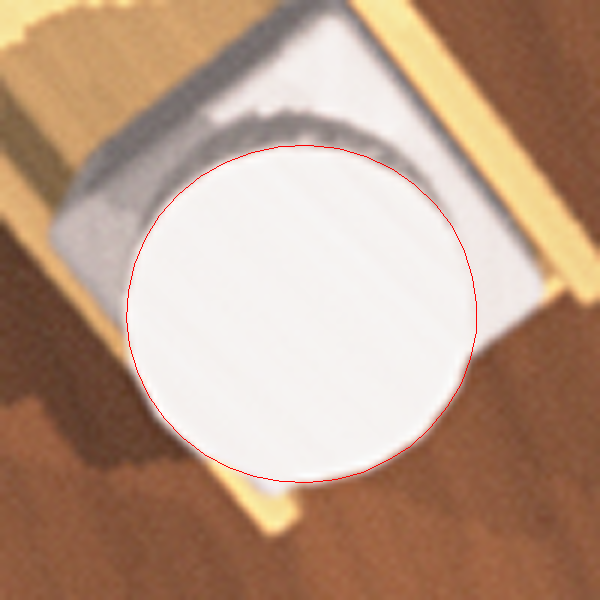

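{"name": "arm_command", "arguments": {
  "deltas": [0.05,-0.017,-0.8,0,0,0,1,0,0,-1,0,0,0,1,0,0,-1,0,0,0,1,0,0,-1,0,0,0,1,0,0,-1,0,0,0,1,0,0,-0.7,0,0,0,1,0,0,-0.3,0,0,0,1,0,0,0,0,0,0,1,0,0,0,0,0,0,1]
}}

```text
time: 10.15
tcp_pos: [0.5644, -0.0188, 0.085]
eef_rot: [0.834, 0.552, 0.0, 0.0]
contact_force: [0.4, 0.2, -0.1]
opening: 0.0856
```

```bash
python3 - <<'E'
from h import *
np.set_printoptions(precision=4,suppress=True)
o=robot.get_obs(); print(o['time'],o['tcp_pos'],o['contact_force'],o['wrist_torque'],o['joints'])
p,d=robot.capture("wrist"); cv2.imwrite("pics/w4.png",p)
E
```

```text
10.15 [ 0.5644 -0.0188  0.085 ] [ 0.4408  0.2209 -0.0856] [0.0195 0.0215 0.0394] [-0.3141  0.6481  0.3689  2.1027 -0.4975  0.4736  0.0338]
```

View pics/w4.png

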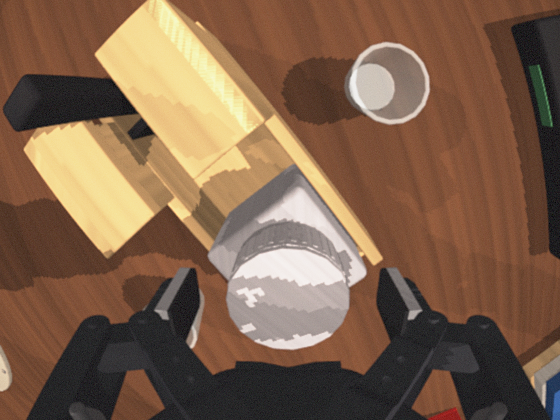

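The pads straddle the cap (disc spans columns 228–349, pads at about 197 and 378) and are clear of the hood. Small correction, then close.

{"name": "arm_command", "arguments": {
  "deltas": [-0.02,-0.05,0,0,0,0,1,0,0,0,0,0,0,-1,0,0,0,0,0,0,-1,0,0,0,0,0,0,-1,0,0,0,0,0,0,-1,0,0,0,0,0,0,-1,0,0,0,0,0,0,-1],
  "force": 70
}}

```text
time: 10.9
tcp_pos: [0.5638, -0.0205, 0.0852]
eef_rot: [0.834, 0.552, 0.001, 0.0]
contact_force: [-2.0, 0.6, 8.3]
opening: 0.0523
```

```bash
python3 - <<'E'
from h import *
np.set_printoptions(precision=4,suppress=True)
o=robot.get_obs(); print(o['time'],o['tcp_pos'],o['contact_force'],o['wrist_torque'],o['opening'])
p,d=robot.capture("wrist"); cv2.imwrite("pics/w5.png",p)
E
```

```text
10.9 [ 0.5638 -0.0205  0.0852] [-1.9607  0.6168  8.2962] [0.0131 0.2694 0.0417] 0.05225274744561898
```

View pics/w5.png

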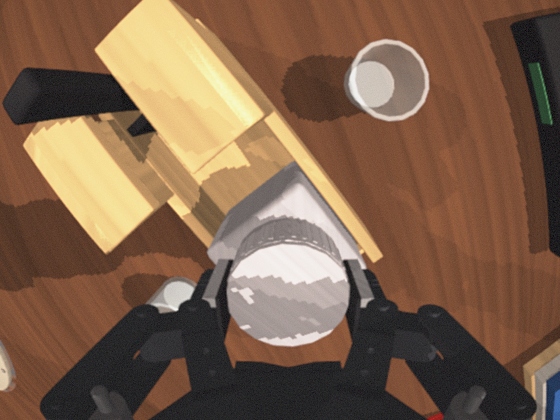

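The cap is gripped symmetrically (opening 52 mm) and the canister hasn't moved. Now I turn it anticlockwise while watching the torque.

{"name": "arm_command", "arguments": {
  "deltas": [0,0,0,0,0,0.7,-1,0,0,0,0,0,0.7,-1,0,0,0,0,0,0.7,-1,0,0,0,0,0,0.7,-1,0,0,0,0,0,0.7,-1]
}}

```text
time: 11.45
tcp_pos: [0.5642, -0.0205, 0.0852]
eef_rot: [0.718, 0.696, 0.001, 0.001]
contact_force: [-0.1, 1.0, 7.5]
opening: 0.0529
```

```bash
python3 - <<'E'
from h import *
np.set_printoptions(precision=4,suppress=True)
o=robot.get_obs(); print(o['time'],o['tcp_pos'],o['contact_force'],o['wrist_torque'],o['opening'],o['joints'],Ro.from_quat(o['eef_rot']).as_rotvec(), 2*np.degrees(np.arctan2(o['eef_rot'][1],o['eef_rot'][0]))-90)
p,d=robot.capture("wrist"); cv2.imwrite("pics/w6.png",p)
E
```

```text
11.45 [ 0.5642 -0.0205  0.0852] [-0.0688  1.0444  7.4834] [ 0.0355  0.1103 -0.1377] 0.05293269657321167 [-0.246   0.6326  0.2693  2.0998 -0.3692  0.4514  0.2753] [2.2563 2.1843 0.0025] -1.8573726931302446
```

View pics/w6.png

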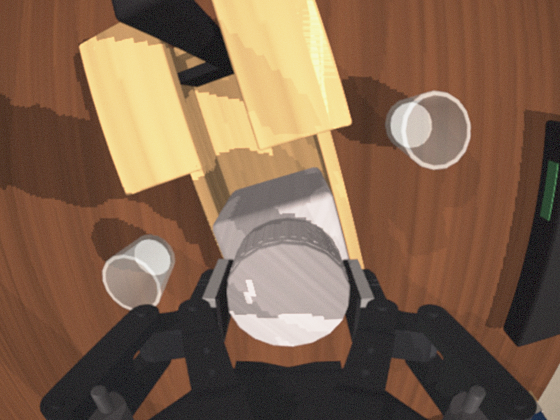

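{"name": "arm_command", "arguments": {
  "deltas": [0,0,0,0,0,0.7,-1,0,0,0,0,0,0.7,-1,0,0,0,0,0,0.7,-1,0,0,0,0,0,0.7,-1]
}}

```text
time: 11.9
tcp_pos: [0.5643, -0.0205, 0.0853]
eef_rot: [0.609, 0.793, 0.001, 0.001]
contact_force: [-0.3, -0.0, 9.3]
opening: 0.0524
```

```bash
cat > st.py <<'E'
from h import *
np.set_printoptions(precision=4,suppress=True)
o=robot.get_obs(); print(o['time'],o['tcp_pos'],o['contact_force'],o['wrist_torque'],o['opening'],o['joints'], 2*np.degrees(np.arctan2(o['eef_rot'][1],o['eef_rot'][0]))-90)
E
python3 st.py
```

```text
11.9 [ 0.5643 -0.0205  0.0853] [-0.3242 -0.0293  9.2963] [ 0.1273  0.0055 -0.1251] 0.05239133891517164 [-0.1945  0.6243  0.1919  2.0963 -0.2644  0.441   0.4624] 14.941292734069549
```

{"name": "arm_command", "arguments": {
  "deltas": [0,0,0,0,0,0.7,-1,0,0,0,0,0,0.7,-1]
}}

```text
time: 12.1
tcp_pos: [0.5644, -0.0205, 0.0854]
eef_rot: [0.549, 0.836, 0.001, 0.001]
contact_force: [-0.6, 0.9, 11.1]
opening: 0.0523
```

```bash
python3 st.py
```

```text
12.1 [ 0.5644 -0.0205  0.0854] [-0.5769  0.9272 11.0566] [ 0.0411  0.0515 -0.1473] 0.052347360581376574 [-0.1687  0.6209  0.1534  2.0945 -0.2114  0.4378  0.5556] 23.34665595682361
```

{"name": "arm_command", "arguments": {
  "deltas": [0,0,0,0,0,0.7,-1,0,0,0,0,0,0.7,-1]
}}

```text
time: 12.3
tcp_pos: [0.5646, -0.0205, 0.0857]
eef_rot: [0.487, 0.874, 0.001, 0.001]
contact_force: [-0.6, 0.7, 13.5]
opening: 0.0521
```

```bash
python3 st.py
```

```text
12.3 [ 0.5646 -0.0205  0.0857] [-0.6059  0.6864 13.5122] [ 0.0635  0.1504 -0.1165] 0.05213495063681378 [-0.1427  0.6179  0.1151  2.0926 -0.1582  0.4359  0.6488] 31.751576897584087
```

{"name": "arm_command", "arguments": {
  "deltas": [0,0,0,0,0,0.7,-1,0,0,0,0,0,0.7,-1]
}}

```text
time: 12.5
tcp_pos: [0.5648, -0.0205, 0.0857]
eef_rot: [0.421, 0.907, 0.001, 0.001]
contact_force: [-0.2, 0.9, 13.1]
opening: 0.0527
```

```bash
python3 st.py
```

```text
12.5 [ 0.5648 -0.0205  0.0857] [-0.1633  0.8681 13.1047] [ 0.057   0.1011 -0.0219] 0.052700753947015545 [-0.1166  0.6159  0.0767  2.0908 -0.1051  0.4351  0.742 ] 40.14990243442932
```

The torque has dropped from about 0.14 to 0.02 and the seal's upward push shows, which suggests the threads let go. I'll go on to the free zone, watching for the stop.

{"name": "arm_command", "arguments": {
  "deltas": [0,0,0,0,0,0.7,-1,0,0,0,0,0,0.7,-1]
}}

```text
time: 12.7
tcp_pos: [0.5648, -0.0204, 0.0858]
eef_rot: [0.354, 0.935, 0.001, 0.002]
contact_force: [0.6, 0.4, 13.1]
opening: 0.0526
```

```bash
python3 st.py
```

```text
12.7 [ 0.5648 -0.0204  0.0858] [ 0.6337  0.4064 13.1116] [ 0.0663  0.0965 -0.0754] 0.05255128980688022 [-0.0904  0.6145  0.0382  2.089  -0.052   0.4355  0.8353] 48.555281142097044
```

{"name": "arm_command", "arguments": {
  "deltas": [0,0,0,0,0,0.35,-1,0,0,0,0,0,0,-1]
}}

```text
time: 12.9
tcp_pos: [0.5648, -0.0205, 0.0858]
eef_rot: [0.337, 0.941, 0.001, 0.002]
contact_force: [0.7, 1.0, 12.1]
opening: 0.0526
```

```bash
python3 st.py; python3 - <<'E'
from h import *
p,d=robot.capture("wrist"); cv2.imwrite("pics/w7.png",p)
E
```

```text
12.9 [ 0.5648 -0.0205  0.0858] [ 0.6692  0.9681 12.1318] [0.0562 0.073  0.0944] 0.05262474931425988 [-0.0838  0.6143  0.0286  2.0885 -0.0393  0.4358  0.8577] 50.56527663713595
```

View pics/w7.png

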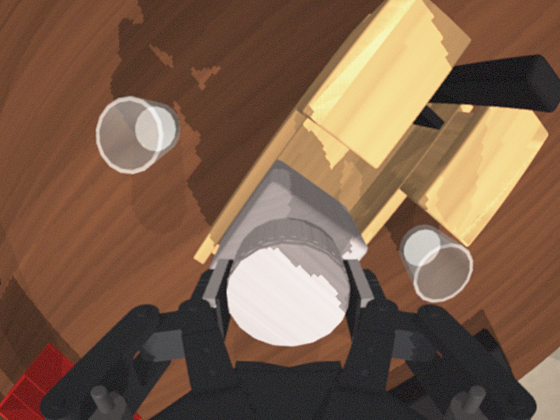

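The grip has turned 74° (1.29 rad), the canister is still between the rails, and the torque is near zero. I'll test with a small lift, which should show no downward pull if the cap is free.

{"name": "arm_command", "arguments": {
  "deltas": [0,0,0.05,0,0,0,-1,0,0,0.05,0,0,0,-1,0,0,0,0,0,0,-1]
}}

```text
time: 13.25
tcp_pos: [0.5633, -0.0206, 0.0875]
eef_rot: [0.338, 0.941, -0.0, 0.0]
contact_force: [0.8, 0.2, -0.7]
opening: 0.0525
```

```bash
python3 st.py
```

```text
13.25 [ 0.5633 -0.0206  0.0875] [ 0.7636  0.1942 -0.7334] [-0.0346  0.0492 -0.0035] 0.05252120055193764 [-0.0847  0.6112  0.0298  2.0887 -0.0396  0.442   0.8568] 50.494420262281324
```

Only about −0.7 N, the cap's own weight, so it is free. I'll lift a little further and check again.

{"name": "arm_command", "arguments": {
  "deltas": [0,0,0.08,0,0,0,-1,0,0,0.08,0,0,0,-1,0,0,0,0,0,0,-1]
}}

```text
time: 13.55
tcp_pos: [0.5634, -0.0205, 0.0923]
eef_rot: [0.338, 0.941, 0.0, 0.0]
contact_force: [0.3, 0.5, 0.2]
opening: 0.0527
```

```bash
python3 st.py; python3 - <<'E'
from h import *
p,d=robot.capture("wrist"); cv2.imwrite("pics/w8.png",p)
E
```

```text
13.55 [ 0.5634 -0.0205  0.0923] [0.2762 0.4788 0.1997] [ 0.0492 -0.033  -0.0287] 0.0526967913624046 [-0.0852  0.6036  0.0304  2.086  -0.0394  0.4524  0.8567] 50.502141493046935
```

View pics/w8.png

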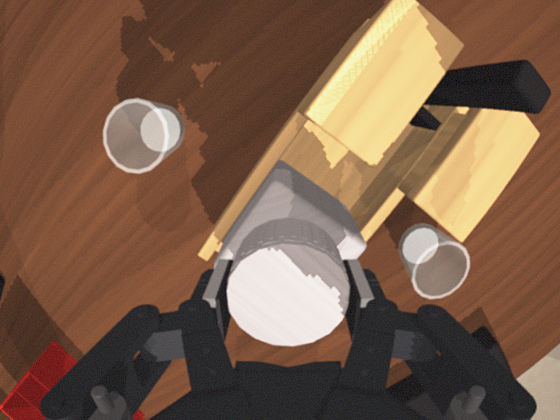

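The cap rises with the gripper and there is no load from the canister. Now I complete the straight lift.

{"name": "arm_command", "arguments": {
  "deltas": [0,0,0.2,0,0,0,-1,0,0,0.24,0,0,0,-1,0,0,0.24,0,0,0,-1,0,0,0.24,0,0,0,-1,0,0,0.24,0,0,0,-1,0,0,0.2,0,0,0,-1,0,0,0.08,0,0,0,-1,0,0,0,0,0,0,-1,0,0,0,0,0,0,-1]
}}

```text
time: 14.5
tcp_pos: [0.5632, -0.0205, 0.1352]
eef_rot: [0.338, 0.941, -0.0, -0.0]
contact_force: [-0.1, -0.7, -1.1]
opening: 0.0522
```

```bash
python3 st.py; python3 - <<'E'
from h import *
o=robot.get_obs()
p,d=robot.capture("wrist"); cv2.imwrite("pics/w9.png",p)
for t,z in [("neck",.104),("cap_top",.162),("canister",.008)]:
    for r in robot.landmark_of("wrist",t)[:2]: print(t,r,atz("wrist",r['at'],z,o))
p,d=robot.capture("side"); cv2.imwrite("pics/s9.png",cv2.resize(p[170:290,210:350],None,fx=5,fy=5,interpolation=cv2.INTER_CUBIC))
for t,z in [("neck",.104),("cap_top",.161)]:
    for r in robot.landmark_of("side",t)[:2]: print("side",t,r,atz("side",r['at'],z))
p,d=robot.capture("top"); cv2.imwrite("pics/t9.png",cv2.resize(p[150:270,220:340],None,fx=5,fy=5,interpolation=cv2.INTER_CUBIC))
E
```

```text
14.5 [ 0.5632 -0.0205  0.1352] [-0.1148 -0.6778 -1.1485] [ 0.0293 -0.0298  0.0069] 0.05219777453058353 [-0.0905  0.5372  0.0375  2.0596 -0.0369  0.5456  0.8547] 50.4995363962781
neck {'at': [464.2, 84.8], 'confidence': 0.37} [0.55137527 0.11999233 0.104     ]
cap_top {'at': [285.6, 299.9], 'confidence': 0.9} [ 0.56069673 -0.02054534  0.162     ]
canister {'at': [287.9, 196.8], 'confidence': 0.88} [ 0.56084077 -0.01930906  0.008     ]
side neck {'at': [272.4, 212.6], 'confidence': 0.74} [ 0.57090779 -0.01557446  0.104     ]
side cap_top {'at': [275.1, 200.2], 'confidence': 0.66} [ 0.56088372 -0.01171736  0.161     ]
side cap_top {'at': [321.9, 155.6], 'confidence': 0.35} [ 0.42214989 -0.20831652  0.161     ]
```

View pics/w9.png

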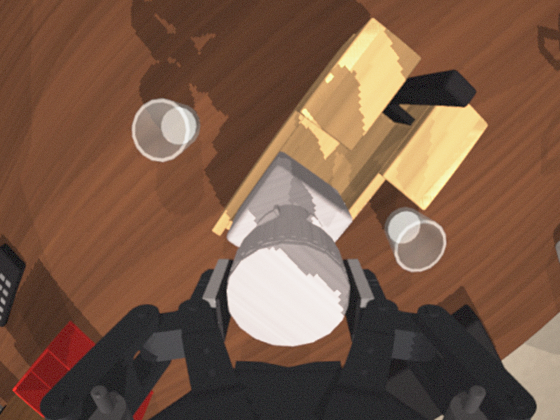

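View pics/s9.png

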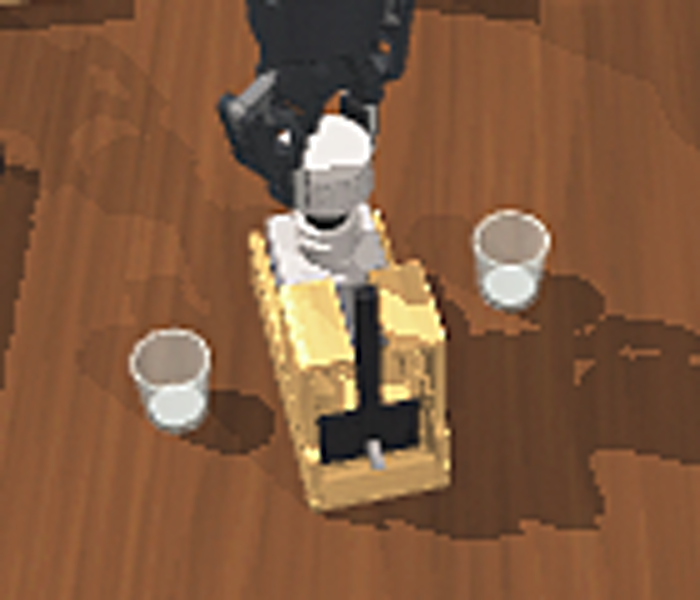

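View pics/t9.png

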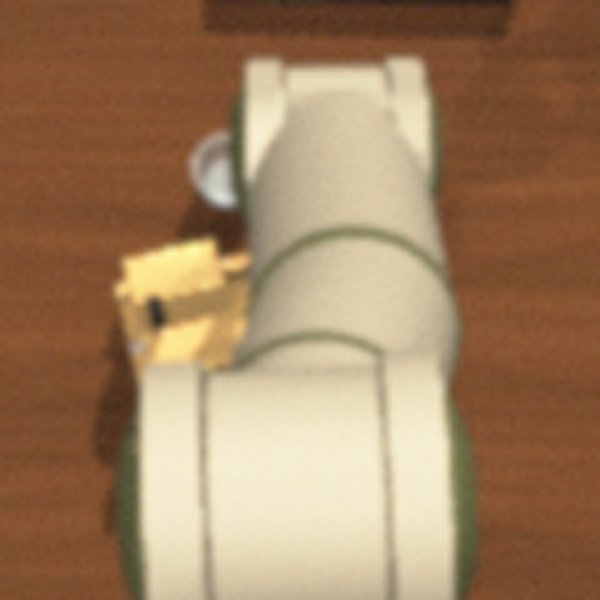

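The wrist view shows the cap's disc at (290,292) with the neck and shoulder uncovered below it. The side view shows the cap off with the black seal under it, and the cups are where they were. One overlay to check canister position, cap height and centring.

```bash
python3 - <<'E'
from h import *
o=robot.get_obs(); p=cv2.imread("pics/w9.png"); q=np.load("q.npy"); c,s=np.cos(q[2]),np.sin(q[2])
W=lambda x,y,z: np.array([q[0]+c*x-s*y,q[1]+s*x+c*y,z])
S=3.2;x0,y0=190,140
im=cv2.resize(p[140:360,190:390],None,fx=S,fy=S,interpolation=cv2.INTER_CUBIC)[:600]
def dr(P,col):
    a=np.array([proj("wrist",X,o) for X in P]); cv2.polylines(im,[((a-[x0,y0]+.5)*S).astype(int)],True,col,1)
t=np.linspace(0,6.283,60)
dr([W(.035+a,b,.078) for a,b in((-.032,-.032),(.032,-.032),(.032,.032),(-.032,.032))],(0,0,255))
dr([W(.035+.018*np.cos(a),.018*np.sin(a),.104) for a in t],(0,160,0))
for z in(.131,.161): dr([W(.035+.027*np.cos(a),.027*np.sin(a),z) for a in t],(255,0,0))
cv2.imwrite("pics/w9c.png",im)
E
python3 st.py
```

```text
14.9 [ 0.5633 -0.0205  0.1352] [ 0.2353 -0.0505 -0.5394] [-0.0505 -0.0212 -0.0103] 0.05248319129737676 [-0.0905  0.5372  0.0375  2.0595 -0.0369  0.5457  0.8547] 50.49814061473353
```

View pics/w9c.png

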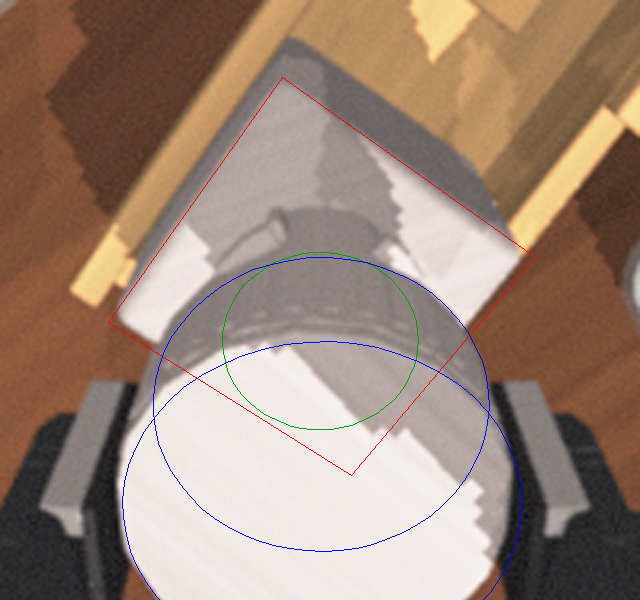

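The prediction matches the picture to within about 1–2 mm. The canister is at its end position (red outline on the shoulder), and the cap's lower edge is about 27 mm above the rim and centred. Handing in.

```bash
python3 -c "
from plant import robot
o=robot.get_obs();print(abs(o['qd']).max(),o['time']);print(robot.sign_off())"
```

```text
0.00264168814897276 14.9
the job is handed in; nothing more can be done
None
```

The cap is off and held in the gripper above the open neck, and I handed the job in at 14.9 s (limit 45 s).

1. **Ejector:** I pushed the post with the shut fingers to its full 75 mm. The force rose to about 15 N with no further motion, and the finger was at the predicted position. I then let the spring run it back gently. The canister stayed at the open end.
2. **Unscrewing:** I gripped the cap at 70 N and turned it 74° anticlockwise. The turning torque fell near zero at about 63°. The first small lift showed only the cap's weight, about 0.7 N.
3. **Lift:** I raised the cap 50 mm straight up. Its lower edge is now about 27 mm above the neck rim.

**Last checks:**
- The tool pointed straight down, and the arm was still (joint speeds under 0.003 rad/s).
- The wrist-camera overlay put the canister in place and the cap centred to within 1–2 mm, about as good as the calibration.
- The cups beside the caddy looked unmoved. I did not check the teapot, tray cups, remote and candy box again at the end, but the arm never went near them.

**What disagreed:**
- The network's "neck" point in the wrist view (low confidence, 0.37) was clearly wrong, so I ignored it.
- Its side-view "neck" and "cap_top" points were 5–10 mm off my fit. I trusted the fit, which the wrist pictures matched.

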